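# Invert the light cover over a light-sensitive sample

### The job

Stand the blue-capped sample bottle upright in the middle of the white plinth on the metal sample stand and let go of it. Then turn the orange cup-shaped light cover, which stands with its open side up, upside down (the grey turning block is there to lay it on and take a new grip) and lower it, without dropping it, over the bottle until its rim sits flat on the stand's plate all round. Do not knock the bottle over once it stands on the plinth, do not disturb the domed bottle or the salve jar, and let go of everything at the end.

Things in the scene. Friction and masses are not known exactly. Their poses are not given: they have to be found in the camera images.
- light_cover: orange square cup: outside 60 x 60 mm (grip across two opposite walls), 92 mm long, walls and closed end 3 mm, 0.12 kg, centre of mass 38 to 42 mm from the closed end. Origin: centre of the outer face of the closed end (black band beside it); z points out of the open mouth, x and y square to the walls. Starts mouth up. Mouth down and fully seated, its origin is 100 mm above the worktop.
- cover_mouth (a point): centre of the open mouth of the light cover, in the plane of its rim, 92 mm from the cover's origin along its z. With a gripper leaning 45 degrees, grip the cover about 25 mm from the end that lies on the gripper body's side, so that the body clears its edge.
- turning_block: fixed grey block with black rubber top, 50 x 50 mm, top face flat and level 30 mm above the worktop, on a 70 x 70 x 5 mm foot. Origin: centre of its underside, z up. The cover can be laid on its side on it, overhanging at both ends, and stays put if the cover's centre of mass is over the block; fingers fit beside and above it.
- sample_stand: fixed: aluminium plate 120 x 120 x 8 mm, in its middle a round white plinth 46 mm across, its top 16 mm above the worktop. Origin: centre of the plate's underside, z up. The cover's mouth passes over the plinth with 4 mm to spare each side. A tall homogeniser and lab jacks stand behind the left half of the work (x above 0.56, y above -0.1 m): keep the wrist clear of them.
- sample_bottle: small white bottle with a blue screw cap, 33 mm across, 66 mm tall, 0.08 kg, standing upright. Origin: centre of its underside, z up to the cap. Can be gripped across body or cap.
- dome_bottle: bystander: white bottle with a domed white top, 51 mm across, 98 mm tall; origin centre of underside. Leave it where it is.
- salve_jar: bystander: low white jar with black lid, 60 mm across, 41 mm tall; origin centre of underside. Leave it where it is.
There are look-alikes about, which are no part of the job. Several things have the shape of the light_cover; the one meant has the colours described above. Leave any purple look-alike of the sample_stand alone.

How it is judged:
On the way, in this order (a step that is already met when the one before it is completed fails the run):
1. the sample bottle stands upright in the middle of the plinth, released (horizontal distance between sample_bottle and sample_stand below 0.011 m and height (world z) of sample_bottle between 0.012 and 0.021 m and angle between sample_bottle's own z axis and vertical below 0.12 rad and contact force between sample_bottle and the fingers below 0.1 N and linear speed of sample_bottle below 0.02 m/s), for 0.2 s.
2. the cover is turned mouth down and held off the worktop (angle between light_cover's own z axis and vertical above 2.8 rad and height (world z) of cover_mouth above 0.03 m), for 0.1 s.
3. the cover's rim is lowered to within 8 mm of the plate while still held (contact force between light_cover and the fingers above 0.5 N and height (world z) of light_cover below 0.108 m and angle between light_cover's own z axis and vertical above 2.9 rad and horizontal distance between light_cover and sample_stand below 0.012 m), for 0.03 s.
At the end, for the whole second after the job is handed in: The cover is mouth down (within 0.06 rad), its rim fully down on the plate (closed end 100 mm above the worktop, within 3 mm) and centred on the stand within 10 mm; the bottle stands upright on the plinth under it, within 11 mm of its centre; both at rest (angle between light_cover's own z axis and vertical above 3.08 rad and height (world z) of light_cover between 0.097 and 0.103 m and horizontal distance between light_cover and sample_stand below 0.01 m and linear speed of each of light_cover, sample_bottle below 0.02 m/s and angular speed of light_cover below 0.1 rad/s and horizontal distance between sample_bottle and sample_stand below 0.011 m and height (world z) of sample_bottle between 0.012 and 0.021 m and angle between sample_bottle's own z axis and vertical below 0.12 rad); the robot touches nothing.
It fails at once if the bottle is knocked over on the stand (tilted more than 0.5 rad within 60 mm of the stand's centre) (angle between sample_bottle's own z axis and vertical above 0.5 rad and horizontal distance between sample_bottle and sample_stand below 0.06 m).
It fails at once if the domed bottle is moved more than 20 mm (distance of dome_bottle from where it was at the start of the episode above 0.02 m).
It fails at once if the salve jar is moved more than 20 mm (distance of salve_jar from where it was at the start of the episode above 0.02 m).
It also fails if it takes over 67 s, if anything falls off the work surface, if the arm or the gripper's body presses on something with over 40 N, if the wrist force passes 120 N, or if a joint passes its speed limit or range.

### The arm

A 6-joint arm with a two-finger parallel gripper is mounted at the origin on a cart in front of the work surface, level with it; the furniture and walls round the work are solid. World frame = base frame: x ahead of the robot, y to its left, z up, the work surface at z = 0. Lengths are in m, angles in rad, forces in N, time in s.
With the tool pointing down it reaches from about 0.325 to 0.775 m from the base axis. Payload 5.5 kg.
Tool frame: the origin (TCP) lies midway between the tips of the shut fingers; the grasp point (between the pads) lies 19 mm behind it (hold_point_z is the distance from the TCP to the grasp point, in m); x points along the fingers, y is the direction in which the jaws open and shut, and the axes are right-handed (so a half turn about x gives the same grasp; the last joint's range is limited). The gripper opens to 85 mm and grips with 20 to 120 N. Pads are 22 mm wide; open, the fingers measure 114 mm over their backs; the gripper's body (76 mm by 85 mm) begins 54 mm behind the grasp point. The pads swing forward as they close: fully open they stand 13 mm farther back than shut.
Start: joints at [1.052, 0.091, 1.231, -0, 1.82, -0.057], TCP at [0.267, 0.537, 0.231] pointing down, gripper open.
Joint ranges: [-2.87, 2.87], [-0.86, 2.18], [0.17, 2.46], [-1.51, 4.65], [0.06, 2.69], [-2.65, 2.65]. Speed limits (rad/s): [2.57, 2.57, 3.01, 3.14, 3.14, 3.14].

### API

Orientations are given as a rotation vector (axis times angle).
In Python, from bench import * gives the robot as it stands. Calls block until the motion is done:
- goto(position, orientation): joint-space move of the TCP to a pose.
- line_to(position, rotation=None, vel=0.15, f_stop=None): straight line of the TCP; rotation=None keeps the orientation; vel is the mean speed in m/s. With f_stop (N) it stops when the force on the tool has changed by that much, and returns True; else False.
- movej(angles): joint-space move.
- gripper_to(opening, newtons=None): finger opening in m; newtons is the grip in N (None keeps the last); returns when the fingers have stopped.
- hold(seconds).
- inverse_kinematics(position, orientation): joint angles nearest the present ones, or None.
- get_obs(): the state.
- grab_frame(name): name is "scene" or "top"; returns a dict with "color" (384x512x3 uint8, blue, green, red), "fx", "fy", "cx", "cy" (pixels), "R" (3x3) and "t" (3): a world point X has camera coordinates R X + t. Camera axes: x right, y down, z forward; pixel columns grow to the right and rows downward; lengths in m; the calibration is good to about 2 mm. A picture is of the moment at which its call begins. There is no depth.
A pose or a line that the arm cannot do raises Unreachable and nothing moves.
- finish_job(): hands the job in, once; it reports no verdict.
Trained networks look in the newest picture that a camera, given by its name, has taken for a name from the list of things; names that differ only in an ending like _2 or _b are one class to them, and where a whole thing is asked for, a point or a joint stands for the part that bears it (a point fixed in the world has none). Each returns a list of dicts, best first, with "confidence" (0 to 1); they miss things now and then, are a little off and sometimes report something else, mostly with a low value. They report only what shows in the picture. A call takes as long as a camera call. They do not tell look-alikes from the thing itself.
- search_frame(camera, thing): "pixel" ([row, column] in pixels, amid what is visible of it).
The state is a dict: "t": time; "joint_pos": joint angles; "joint_vel": joint speeds; "joint_torque": joint torques, N m; "ee_pos": TCP position; "tcp_rot": TCP orientation; "ft_force": force on the tool from outside, world axes, zero at the start; "ft_torque": the same for the moment, N m; "opening": finger opening in m.
Only numpy, scipy, OpenCV 4.12 (cv2) and the standard library are available. Lean on these libraries where they do the work, as an engineer would, in place of code of your own. Each camera call takes 0.05 s, during which the arm holds its last target.

## Working session

There is one attempt and no reset: what is moved stays moved. The work goes in short steps, each a Python script; the robot and the scene stay as the last script left them, time stands still between calls to the robot, and variables do not carry over. Pictures are saved under pics/ and viewed, and the job is handed in when it is done.

```bash
ls; mkdir -p pics; python3 - <<'E'
from bench import *
import cv2
for n in ("scene","top"):
    f=grab_frame(n); cv2.imwrite(f"pics/{n}0.png",f["color"]); print(n,f["fx"],f["cx"],f["cy"],f["R"],f["t"])
    for th in ["light_cover","turning_block","sample_stand","sample_bottle","dome_bottle","salve_jar"]:
        print(th,[(d["pixel"],round(d["confidence"],2)) for d in search_frame(n,th)])
print(get_obs())
E
```

```text
pics
scene 449.4712896266917 256.37486167092834 191.19536428256512 [[ 0.97991721 -0.19845748 -0.01941388]
 [-0.14489747 -0.64178747 -0.75306943]
 [ 0.13699268  0.74075872 -0.65765457]] [-0.54198976  0.11603895  1.51495596]
light_cover [([261.5, 317.4], 0.85), ([256.7, 250.3], 0.77)]
turning_block [([164.9, 221.2], 0.66)]
sample_stand [([211.9, 229.3], 0.78), ([140.0, 208.4], 0.55)]
sample_bottle [([302.0, 255.9], 0.73)]
dome_bottle [([234.7, 290.5], 0.66), ([256.4, 249.3], 0.33)]
salve_jar [([297.4, 317.1], 0.87)]
top 367.19434461973066 254.24283077433395 193.2070205935948 [[ 0.00220973 -0.99998827 -0.0043102 ]
 [-0.99403202 -0.00172642 -0.10907505]
 [ 0.10906633  0.00452551 -0.99402417]] [-0.02498511  0.55475018  1.17951918]
light_cover [([214.0, 337.6], 0.7), ([156.0, 347.8], 0.65)]
turning_block [([217.3, 180.3], 0.73)]
sample_stand [([227.2, 256.1], 0.95), ([225.8, 124.3], 0.79)]
sample_bottle []
dome_bottle [([172.0, 313.2], 0.64)]
salve_jar [([168.8, 383.8], 0.71)]
{'t': 0.7, 'joint_pos': array([ 1.05230198e+00,  9.10619973e-02,  1.23069080e+00, -1.85109551e-05,
        1.81985252e+00, -5.67176995e-02]), 'joint_vel': array([ 0.00074769, -0.00012584,  0.00116891, -0.00026464,  0.00049947,
       -0.00046767]), 'joint_torque': array([ 1.45200293e-04, -4.58312166e+01, -4.17989624e+01, -6.08875808e-06,
        5.04192485e-04, -9.75667120e-06]), 'ee_pos': array([0.26733793, 0.53714517, 0.23130318]), 'tcp_rot': array([ 0.36208345,  1.54028392, -0.36211071]), 'ft_force': array([ 0.19636387, -0.08495263,  0.25932978]), 'ft_torque': array([-0.00842555,  0.01016647, -0.00224923]), 'opening': 0.0858833430097106}
```

View pics/scene0.png

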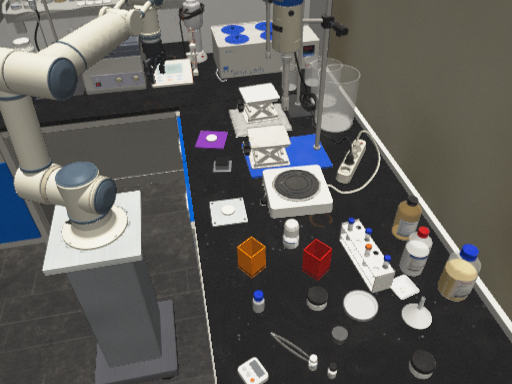

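View pics/top0.png

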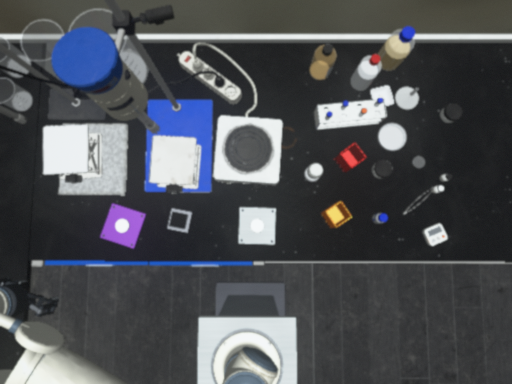

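```bash
python3 - <<'E'
import cv2
im=cv2.imread("pics/top0.png")
a=cv2.resize(im[190:255,160:290],None,fx=6,fy=6,interpolation=cv2.INTER_CUBIC)
b=cv2.resize(im[145:235,300:400],None,fx=6,fy=6,interpolation=cv2.INTER_CUBIC)
cv2.imwrite("pics/c1.png",a);cv2.imwrite("pics/c2.png",b)
im=cv2.imread("pics/scene0.png")
cv2.imwrite("pics/c3.png",cv2.resize(im[205:325,200:345],None,fx=5,fy=5,interpolation=cv2.INTER_CUBIC))
E
```

```text
(no output)
```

View pics/c1.png

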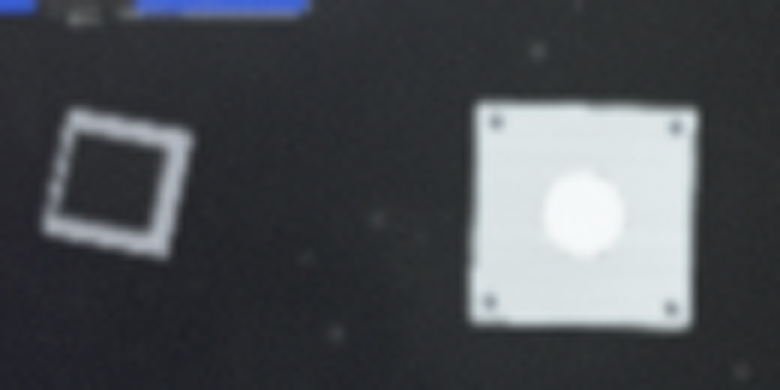

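View pics/c2.png

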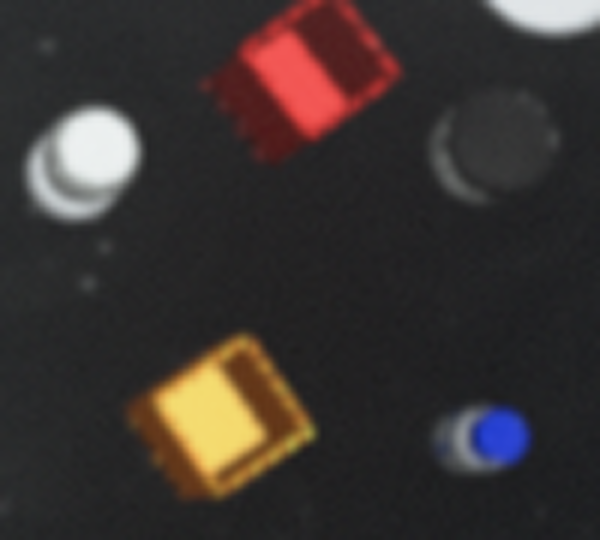

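View pics/c3.png

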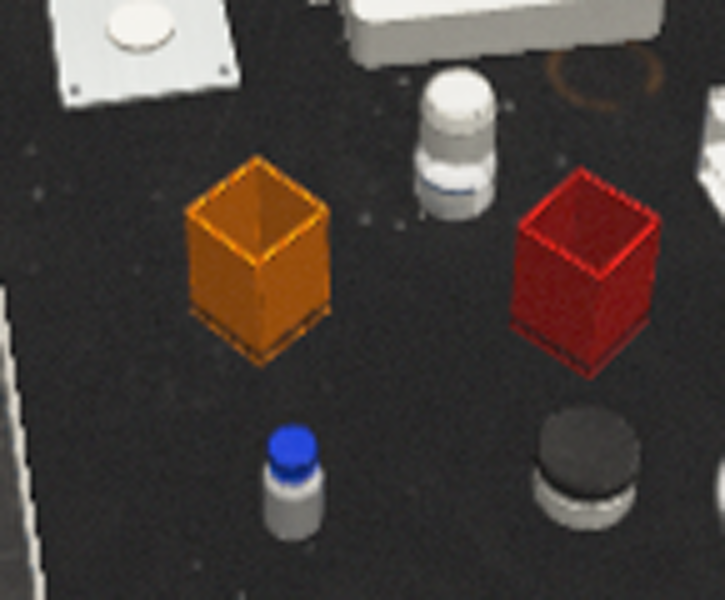

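```bash
cat > meas.py <<'E'
import numpy as np, cv2
from scipy.optimize import minimize
def proj(f,P):
    c=P@np.array(f["R"]).T+np.array(f["t"]); return np.stack([f["fx"]*c[:,0]/c[:,2]+f["cx"],f["fy"]*c[:,1]/c[:,2]+f["cy"]],1)
def ray(f,px,z):
    R=np.array(f["R"]);t=np.array(f["t"]);d=R.T@np.array([(px[0]-f["cx"])/f["fx"],(px[1]-f["cy"])/f["fy"],1]);o=-R.T@t
    return o+d*(z-o[2])/d[2]
def box(a,z0,z1):
    return np.array([[sx*a/2,sy*a/2,z] for sx in(-1,1) for sy in(-1,1) for z in (z0,z1)])
def cyl(r,z0,z1):
    th=np.linspace(0,2*np.pi,32,endpoint=False); return np.concatenate([np.stack([r*np.cos(th),r*np.sin(th),0*th+z],1) for z in (z0,z1)])
S=16
def render(f,P,shape,sub=4):
    h=cv2.convexHull(proj(f,P).astype(np.float32))[:,0]
    m=np.zeros((shape[0]*sub,shape[1]*sub),np.uint8)
    cv2.fillConvexPoly(m,np.round(((h+.5)*sub-.5)*16).astype(np.int32),255,shift=4)
    return m
def fit(views,P,x0,yaw=True):
    # views: list of (frame,mask float 0..1)
    def cost(x):
        c=0
        a=x[2] if yaw else 0
        Rz=np.array([[np.cos(a),-np.sin(a),0],[np.sin(a),np.cos(a),0],[0,0,1]])
        Q=P@Rz.T+np.array([x[0],x[1],0])
        for f,m in views:
            r=cv2.resize(render(f,Q,m.shape),m.shape[::-1],interpolation=cv2.INTER_AREA)/255.
            r=cv2.GaussianBlur(r,(0,0),1.0); mm=cv2.GaussianBlur(m.astype(float),(0,0),1.0)
            c+=((r-mm)**2).sum()/mm.sum()
        return c
    x0=np.array(x0[:3 if yaw else 2],float)
    sim=[x0]+[x0+d for d in (np.diag([.01,.01,.2]) if yaw else np.diag([.01,.01]))]
    s=minimize(cost,x0,method="Nelder-Mead",options=dict(initial_simplex=np.array(sim),xatol=1e-5,fatol=1e-6))
    return s.x,s.fun
def roi(m,c,w):
    o=np.zeros(m.shape,np.uint8);y0,y1,x0,x1=c[1]-w,c[1]+w,c[0]-w,c[0]+w
    o[y0:y1,x0:x1]=m[y0:y1,x0:x1];return o
def comp(m,c):
    n,l,s,ce=cv2.connectedComponentsWithStats(m.astype(np.uint8))
    k=1+np.argmin(np.where(s[1:,4]>30,np.hypot(*(ce[1:]-np.array(c)).T),1e9)); return (l==k).astype(np.uint8)
E
cat > m1.py <<'E'
from bench import *; from meas import *
fs={n:grab_frame(n) for n in("scene","top")}
def msk(n,kind,c,w):
    im=fs[n]["color"].astype(int);b,g,r=im[...,0],im[...,1],im[...,2]
    if kind=="orange": m=(r-b>30)
    if kind=="bright": m=(im.max(2)>150)
    if kind=="any": m=(im.max(2)>75)
    m=comp(roi(m.astype(np.uint8),c,w),c)
    cs,_=cv2.findContours(m,cv2.RETR_EXTERNAL,cv2.CHAIN_APPROX_NONE); cv2.drawContours(m,cs,-1,1,-1)
    return m
J=[("light_cover","orange",box(.06,0,.092),(337,214),(251,257),22,True,.05,0),
("sample_bottle","any",cyl(.0165,0,.066),(379,217),(258,302),16,False,.03,0),
("sample_stand","bright",box(.12,0,.008),(257,226),(228,212),24,True,.004,0),
("dome_bottle","any",cyl(.0255,0,.098),(313,172),(290,235),18,False,.05,0),]
for n,k,P,ct,cs,w,y,z,_ in J:
    V=[(fs["top"],msk("top",k,ct,w)),(fs["scene"],msk("scene",k,cs,w+4))]
    x0=list(ray(fs["top"],ct,z)[:2])+[0.3 if n=="light_cover" else 0]
    for vv,l in ((V,"both"),(V[:1],"top"),(V[1:],"scene")):
        x,c=fit(vv,P,x0,y); print(n,l,x.round(4),round(c,3))
    for (f,m),l in zip(V,("t","s")): cv2.imwrite(f"pics/m_{n}_{l}.png",m*255)
# plinth
for n,c in(("top",(257,226)),("scene",(228,211))):
    im=fs[n]["color"]; print(n,[ray(fs[n],c,.016).round(4)])
# block: foot outline in top
m=(fs["top"]["color"].max(2)>100).astype(np.uint8); m=comp(roi(m,(179,219),15),(179,219))
cs,_=cv2.findContours(m,cv2.RETR_EXTERNAL,cv2.CHAIN_APPROX_NONE); h=cv2.convexHull(cs[0]); mm=np.zeros_like(m); cv2.fillConvexPoly(mm,h,1)
print("block",fit([(fs["top"],mm)],box(.07,0,.005),list(ray(fs["top"],(179,219),.005)[:2])+[-.2]),mm.sum())
for c in((179,219),): print(ray(fs["top"],c,.03))
E
python3 m1.py
```

```text
light_cover both [ 0.4825 -0.287   0.6071] 0.033
light_cover top [ 0.4841 -0.2871  0.6054] 0.011
light_cover scene [ 0.4805 -0.2858  0.6015] 0.004
sample_bottle both [ 0.4726 -0.4338] 0.092
sample_bottle top [ 0.475  -0.4338] 0.027
sample_bottle scene [ 0.471  -0.4349] 0.02
sample_stand both [ 0.4486 -0.0317 -0.0338] 0.028
sample_stand top [ 0.4502 -0.0319 -0.0268] 0.002
sample_stand scene [ 0.4465 -0.0306 -0.0247] 0.015
dome_bottle both [ 0.6213 -0.2163] 0.09
dome_bottle top [ 0.6222 -0.2155] 0.008
dome_bottle scene [ 0.619  -0.2223] 0.051
top [array([ 0.4475, -0.0332,  0.016 ])]
scene [array([ 0.4458, -0.0439,  0.016 ])]
block (array([ 0.4674586 ,  0.22757801, -0.19458864]), np.float64(0.013527315407914488)) 498
[0.46947002 0.22221184 0.03      ]
```

```bash
cat > h.py <<'E'
import numpy as np
from scipy.spatial.transform import Rotation as Ro
from bench import *
HP=0.019
COV=np.array([.4825,-.2868]);CY=.606
BOT=np.array([.4728,-.4342]);STD=np.array([.4485,-.0315]);BLK=np.array([.466,.2275]);BY=-.195
def rot(hyaw,lean,flip=1):
    """approach a = cos(..): lean>0 -> a has +h component"""
    h=np.array([np.cos(hyaw),np.sin(hyaw),0]);a=np.sin(lean)*h+np.array([0,0,-np.cos(lean)])
    y=flip*np.array([-np.sin(hyaw),np.cos(hyaw),0])
    return Ro.from_matrix(np.stack([a,y,np.cross(a,y)],1))
def tcp(grasp,R): return np.array(grasp)+HP*R.as_matrix()[:,0]
def pose(grasp,hy,lean,flip=1,back=0):
    R=rot(hy,lean,flip); return tcp(np.array(grasp)-back*R.as_matrix()[:,0],R),R.as_rotvec()
E
cat > s.py <<'E'
from h import *
q45=np.pi/4
def t(nm,g,hy,l,back=0):
    for fl in(1,-1):
        p=pose(g,hy,l,fl,back); q=inverse_kinematics(*p); print(nm,round(np.degrees(hy)),fl,None if q is None else np.round(q,2))
for k in range(4):
    hy=CY+k*np.pi/2
    t("cov",[*COV,.067],hy,q45); t("covup",[*COV,.2],hy,q45)
for k in range(4):
    hy=BY+k*np.pi/2; h=np.array([np.cos(hy),np.sin(hy)])
    t("blk1",[*(BLK+.027*h),.06],hy,-q45); t("blk1up",[*(BLK+.027*h),.16],hy,-q45); t("blk2",[*(BLK-.015*h),.06],hy,q45,.1);t("blk2",[*(BLK-.015*h),.06],hy,q45)
for d in range(-180,180,30):
    t("std",[*STD,.075],np.radians(d),-q45); t("stdup",[*STD,.2],np.radians(d),-q45);t("stdup0",[*STD,.2],np.radians(d),q45)
E
python3 s.py
```

```text
cov 35 1 None
cov 35 -1 [-1.02 -0.02  1.84  0.79  1.43 -0.22]
covup 35 1 None
covup 35 -1 [-1.02 -0.13  1.71  0.78  1.61 -0.04]
cov 125 1 [-0.7   0.66  1.02  0.23  2.22  1.9 ]
cov 125 -1 [-0.7   0.66  1.02  0.23  2.22 -1.24]
covup 125 1 [-0.7   0.59  0.88  0.28  2.42  1.97]
covup 125 -1 [-0.7   0.59  0.88  0.28  2.42 -1.17]
cov 215 1 [-0.28  0.43  1.33 -0.61  1.88  0.65]
cov 215 -1 [-0.28  0.43  1.33 -0.61  1.88 -2.5 ]
covup 215 1 [-0.28  0.34  1.2  -0.67  2.06  0.5 ]
covup 215 -1 [-0.28  0.34  1.2  -0.67  2.06 -2.64]
cov 305 1 [-0.37 -0.46  2.22 -0.59  0.79 -0.68]
cov 305 -1 [-0.37 -0.46  2.22 -0.59  0.79  2.46]
covup 305 1 [-0.37 -0.57  2.04 -0.48  1.03 -0.86]
covup 305 -1 [-0.37 -0.57  2.04 -0.48  1.03  2.28]
blk1 -11 1 [ 0.2   0.57  1.16  0.33  2.13 -1.11]
blk1 -11 -1 [0.2  0.57 1.16 0.33 2.13 2.03]
blk1up -11 1 [ 0.2   0.5   1.07  0.37  2.28 -1.04]
blk1up -11 -1 [0.2  0.5  1.07 0.37 2.28 2.1 ]
blk2 -11 1 [ 0.96 -0.67  2.23 -0.74  1.29 -0.31]
blk2 -11 -1 None
blk2 -11 1 [ 0.78 -0.49  2.25 -0.76  1.02 -0.31]
blk2 -11 -1 None
blk1 79 1 [ 0.7   0.48  1.28 -0.51  1.99 -2.31]
blk1 79 
[... 2967 characters left out ...]
3  0.07  1.51 -0.63  2.07  0.59]
stdup0 60 1 None
stdup0 60 -1 [-0.68 -0.44  1.96  0.78  1.72 -0.07]
std 90 1 None
std 90 -1 [ 0.34 -0.08  1.89 -0.73  1.63  0.41]
stdup 90 1 None
stdup 90 -1 [ 0.34 -0.19  1.76 -0.76  1.81  0.25]
stdup0 90 1 None
stdup0 90 -1 [-0.59 -0.11  1.69  0.69  1.97 -0.45]
std 120 1 None
std 120 -1 [ 0.37 -0.45  2.19 -0.8   1.34  0.01]
stdup 120 1 None
stdup 120 -1 [ 0.37 -0.54  2.03 -0.77  1.52 -0.17]
stdup0 120 1 [-0.44  0.13  1.45  0.52  2.19  2.34]
stdup0 120 -1 [-0.44  0.13  1.45  0.52  2.19 -0.8 ]
std 150 1 None
std 150 -1 None
stdup 150 1 None
stdup 150 -1 None
stdup0 150 1 [-0.27  0.27  1.28  0.25  2.34  1.92]
stdup0 150 -1 [-0.27  0.27  1.28  0.25  2.34 -1.22]
```

```bash
cat > b1.py <<'E'
from h import *
H=np.pi/2   # jaw axis along x
for fl in(1,-1):
    for g in([*BOT,.22],[*BOT,.042],[*STD,.22]): print(fl,inverse_kinematics(*pose(g,-H,0,fl)))
E
python3 b1.py; python3 - <<'E'
from h import *
q=np.pi/4
for g,hy,l,b in(([*COV,.067],CY-np.pi/2,q,.1),([*COV,.25],CY-np.pi/2,q,0),([*BLK,.25],-np.pi/2,-q,0),([*BLK,.06],-np.pi/2,-q,.12),([*BLK,.06],-np.pi/2,q,.1),([*BLK,.25],-np.pi/2,q,0),([*STD,.25],-np.pi/2,-q,0),([*STD,.075],-np.pi/2,-q,.1)):
    print(inverse_kinematics(*pose(g,hy,l,1,b)))
E
```

```text
1 [-7.95856317e-01  2.01343029e-01  1.16338416e+00 -4.44089210e-16
  1.77686547e+00 -7.95856317e-01]
1 [-0.79585632  0.25895202  1.41460018  0.          1.46804046 -0.79585632]
1 [-1.45813196e-01 -3.21335097e-01  1.66567506e+00 -4.44089210e-16
  1.79725269e+00 -1.45813196e-01]
-1 [-0.79585632  0.20134303  1.16338416  0.          1.77686547  2.34573634]
-1 [-0.79585632  0.25895202  1.41460018  0.          1.46804046  2.34573634]
-1 None
[-0.24062294 -0.7319512   2.25330592 -0.56904356  1.0540396  -0.70581265]
[-0.36848834 -0.57170185  1.958488   -0.45964503  1.10871575 -0.90613078]
[-0.0729753  -0.27389258  1.7407563   0.79058804  1.69575784  0.02225724]
[-0.25190847 -0.20047695  1.86731148  0.75981961  1.67863637 -0.24717134]
[ 0.79709525  0.42069712  1.2262786  -0.58652677  2.03815787  0.67539993]
[ 0.72120009  0.23052904  1.24346534 -0.67853452  2.13299724  0.48755788]
[-0.58935365 -0.12896344  1.6149276   0.71922065  2.03927222 -0.38089731]
[-0.69500791  0.02892167  1.64972967  0.62563105  1.95419733 -0.60348334]
```

```bash
cat > b2.py <<'E'
from h import *; import cv2
H=-np.pi/2
goto(*pose([*BOT,.18],H,0)); 
line_to(pose([*BOT,.036],H,0)[0],vel=.15,f_stop=8)
gripper_to(.02,35); o=get_obs(); print(o["opening"],o["ee_pos"],o["ft_force"],o["t"])
line_to(pose([*BOT,.2],H,0)[0],vel=.2)
o=get_obs(); print(o["opening"],o["ft_force"],o["t"])
goto(*pose([*STD,.2],H,0)); print(get_obs()["t"])
for n in("scene","top"): cv2.imwrite(f"pics/b2{n}.png",grab_frame(n)["color"])
E
python3 b2.py; python3 -c "
import cv2,numpy as np
a=cv2.imread('pics/b2scene.png')[120:320,130:330];b=cv2.imread('pics/b2top.png')[130:330,160:360]
cv2.imwrite('pics/b2.png',cv2.resize(np.hstack([a,b]),None,fx=2,fy=2))"
```

```text
0.03147248094491301 [ 0.47300892 -0.43446938  0.01764608] [-0.09722545  0.17916492  2.80290074] 5.9167
0.030819008659275834 [-0.16764836  1.07149271 -1.92030234] 6.8833
8.375
```

View pics/b2.png

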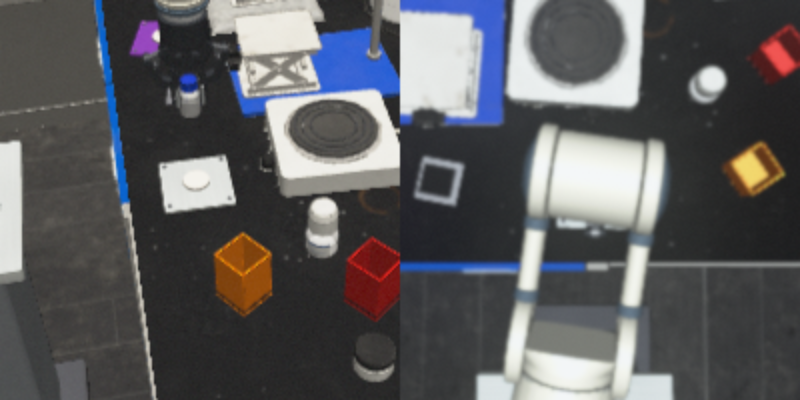

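```bash
python3 - <<'E'
from bench import *; from meas import *
f=grab_frame("scene");im=f["color"].astype(int);b,r=im[...,0],im[...,2]
m=roi(((b-r>60)&(im[...,1]<110)).astype(np.uint8),(130+95,120+41),9)
ys,xs=np.nonzero(m);print(len(xs),xs.mean(),ys.mean())
o=get_obs()["ee_pos"];print(o)
for z in(.218,.222): print(ray(f,(xs.mean(),ys.mean()),z))
# same for body+cap silhouettes
mm=roi((im.max(2)>110).astype(np.uint8),(225,168),14)
print(fit([(f,mm|m)],cyl(.0165,.164,.230),o[:2],False))
# plinth vs plate in scene image
x,c=fit([(f,comp(roi((im.max(2)>150).astype(np.uint8),(228,212),24),(228,212)))],box(.12,0,.008),[.447,-.031,-.03]);print(x,c)
E
```

```text
71 223.98591549295776 161.07042253521126
[ 0.44874294 -0.03231331  0.18090496]
[ 0.44779864 -0.02866818  0.218     ]
[ 0.44729621 -0.03393789  0.222     ]
(array([ 0.44844429, -0.03100378]), np.float64(0.16328985267920487))
[ 0.4464004  -0.03095578 -0.03169931] 0.01706216651263287
```

```bash
cat > b3.py <<'E'
from h import *; import cv2
H=-np.pi/2; S=STD-[.0008,0]
line_to(pose([*S,.075],H,0)[0],vel=.2)
print(line_to(pose([*S,.0515],H,0)[0],vel=.03,f_stop=3)); o=get_obs(); print(o["ee_pos"],o["ft_force"])
gripper_to(.06); hold(.1)
line_to(pose([*S,.2],H,0)[0],vel=.15)
hy=CY-np.pi/2
gripper_to(.085)
goto(*pose([*COV,.067],hy,np.pi/4,1,.1)); hold(.3)
print(get_obs()["t"])
for n in("scene","top"): cv2.imwrite(f"pics/b3{n}.png",grab_frame(n)["color"])
E
python3 b3.py; python3 -c "
import cv2,numpy as np
a=cv2.imread('pics/b3scene.png')[120:320,130:330];b=cv2.imread('pics/b3top.png')[130:330,160:360]
cv2.imwrite('pics/b3.png',cv2.resize(np.hstack([a,b]),None,fx=2,fy=2))"
```

```text
True
[ 0.44732534 -0.03142787  0.03356184] [-0.20652839  0.11392878  4.96295917]
13.1583
```

View pics/b3.png

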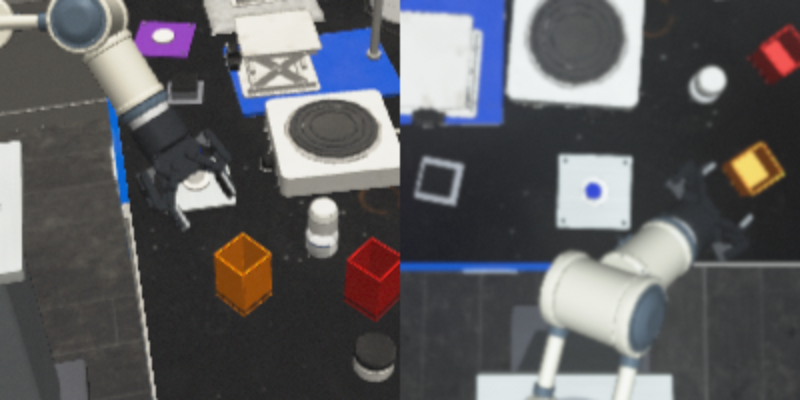

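```bash
cat > c1.py <<'E'
from h import *; import cv2
hy=CY-np.pi/2;q=np.pi/4
print(line_to(pose([*COV,.067],hy,q)[0],vel=.12,f_stop=10)); o=get_obs();print(o["ee_pos"]-pose([*COV,.067],hy,q)[0],o["ft_force"])
gripper_to(.05,45); o=get_obs(); print(o["opening"],o["ee_pos"],o["ft_force"],o["t"])
line_to(pose([*COV,.25],hy,q)[0],vel=.15)
o=get_obs(); print(o["opening"],o["ft_force"],o["t"])
for n in("scene","top"): cv2.imwrite(f"pics/c1{n}.png",grab_frame(n)["color"])
E
python3 c1.py; python3 -c "
import cv2,numpy as np
a=cv2.imread('pics/c1scene.png')[120:320,130:330];b=cv2.imread('pics/c1top.png')[130:330,200:400]
cv2.imwrite('pics/c1_.png',cv2.resize(np.hstack([a,b]),None,fx=2,fy=2))"
```

```text
False
[1.58885202e-04 4.79122182e-05 5.31123839e-04] [ 0.66118685 -0.4364149  -0.69221567]
0.05959168420263413 [ 0.49073945 -0.29767348  0.05462151] [-0.76023336  1.83674693  1.95834241] 14.5917
0.059590814141284185 [-0.29513923  0.22519889 -2.49384535] 15.9583
```

View pics/c1_.png

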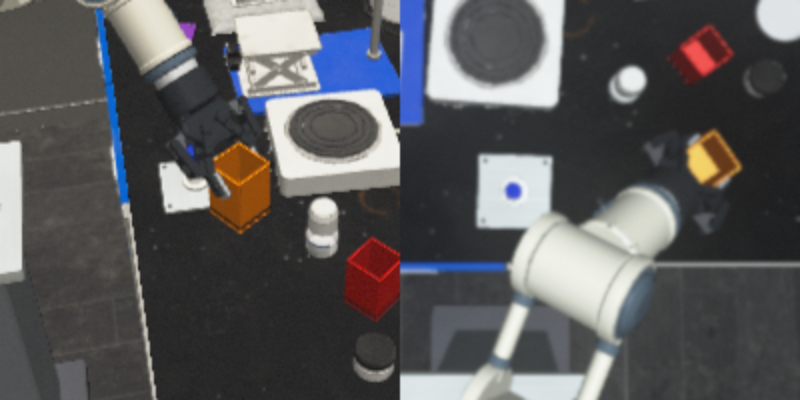

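```bash
cat > c2.py <<'E'
from h import *; import cv2
hy=-np.pi/2;q=np.pi/4;h=np.array([0,-1.])
G=BLK+.027*h
goto(*pose([*G,.22],hy,-q)); hold(.2); print(get_obs()["t"])
for n in("scene","top"): cv2.imwrite(f"pics/d1{n}.png",grab_frame(n)["color"])
E
python3 c2.py; python3 -c "
import cv2,numpy as np
a=cv2.imread('pics/d1scene.png')[80:280,100:300];b=cv2.imread('pics/d1top.png')[130:330,100:300]
cv2.imwrite('pics/d1.png',cv2.resize(np.hstack([a,b]),None,fx=2,fy=2))"
```

```text
18.0417
```

View pics/d1.png

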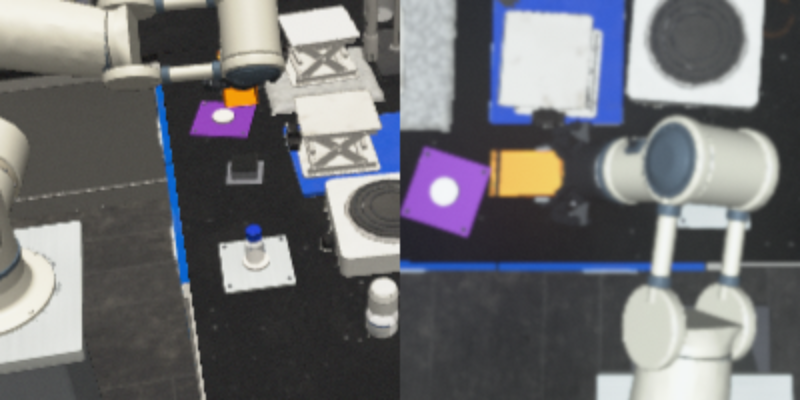

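```bash
cat > c3.py <<'E'
from h import *; import cv2
hy=-np.pi/2;q=np.pi/4;h=np.array([0,-1.])
G=BLK+.027*h
line_to(pose([*G,.08],hy,-q)[0],vel=.15)
print(line_to(pose([*G,.0575],hy,-q)[0],vel=.03,f_stop=3)); o=get_obs(); print(o["ee_pos"]-pose([*G,.06],hy,-q)[0],o["ft_force"])
gripper_to(.082); hold(.15)
line_to(pose([*G,.06],hy,-q,1,.12)[0],vel=.15)
R=pose([*G,.06],hy,-q,1,.12)
line_to(R[0]+[0,-.02,.1],vel=.25)
print(get_obs()["t"])
for n in("scene","top"): cv2.imwrite(f"pics/d2{n}.png",grab_frame(n)["color"])
E
python3 c3.py; python3 -c "
import cv2,numpy as np
a=cv2.imread('pics/d2scene.png')[80:280,100:300];b=cv2.imread('pics/d2top.png')[130:330,100:300]
cv2.imwrite('pics/d2.png',cv2.resize(np.hstack([a,b]),None,fx=2,fy=2))"
```

```text
True
[-2.11539345e-04  5.45561945e-05 -9.74271456e-05] [-0.02219705 -0.6682842   4.04841862]
21.8917
```

View pics/d2.png

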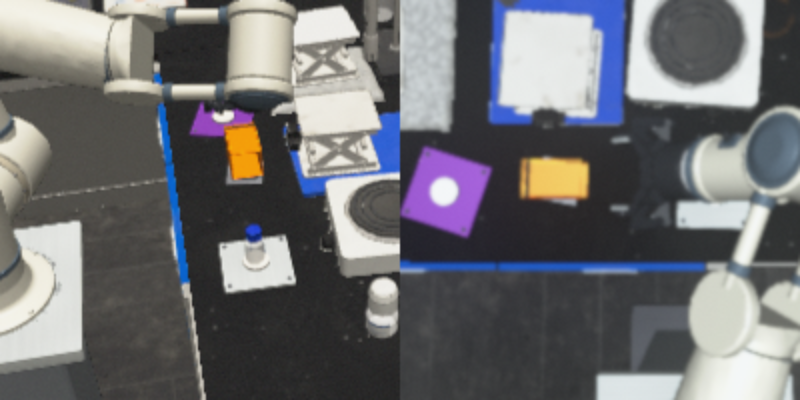

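```bash
python3 - <<'E'
from bench import *; from meas import *
f=grab_frame("top");im=f["color"].astype(int)
m=comp(roi((im[...,2]-im[...,0]>50).astype(np.uint8),(177,219),28),(177,219));print(m.sum())
P=np.array([[x,y,z] for x in(-.03,.03) for y in(-.046,.046) for z in(.03,.09)])
print(fit([(f,m)],P,[.466,.2215,0]))   # centre expected y = .2275-.006
fs=grab_frame("scene");i2=fs["color"].astype(int)
m2=comp(roi((i2[...,2]-i2[...,0]>50).astype(np.uint8),(222,156),20),(222,156))
print(fit([(fs,m2)],P,[.466,.2215,0])); print(fit([(fs,m2),(f,m)],P,[.466,.2215,0]))
E
```

```text
695
(array([ 0.46830779,  0.22223774, -0.00280507]), np.float64(0.012463497123740655))
(array([ 0.46377205,  0.21952441, -0.012783  ]), np.float64(0.002507485907239182))
(array([0.46608356, 0.22155935, 0.00263172]), np.float64(0.040740198488706546))
```

```bash
cat > c4.py <<'E'
from h import *; import cv2
hy=-np.pi/2;q=np.pi/4
G=np.array([.466,.2426])
goto(*pose([.45,.25,.28],hy,.3)); 
goto(*pose([*G,.06],hy,q,1,.12)); hold(.15); print(get_obs()["t"])
for n in("scene","top"): cv2.imwrite(f"pics/d3{n}.png",grab_frame(n)["color"])
E
python3 c4.py; python3 -c "
import cv2,numpy as np
a=cv2.imread('pics/d3scene.png')[80:280,100:300];b=cv2.imread('pics/d3top.png')[130:330,100:300]
cv2.imwrite('pics/d3.png',cv2.resize(np.hstack([a,b]),None,fx=2,fy=2))"
```

```text
23.9833
```

View pics/d3.png

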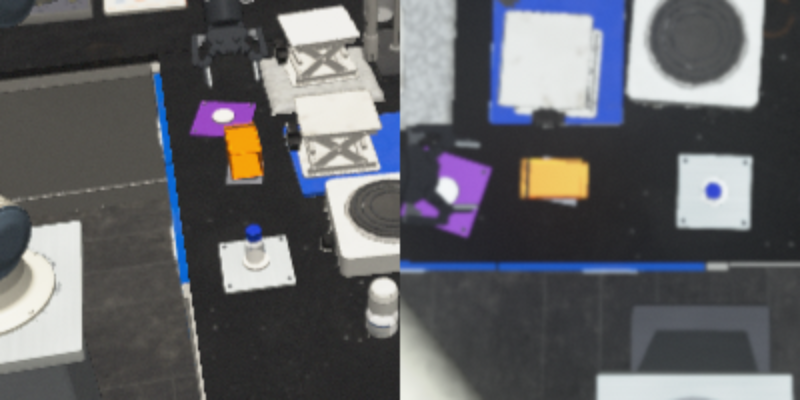

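```bash
cat > c5.py <<'E'
from h import *; import cv2
hy=-np.pi/2;q=np.pi/4
G=np.array([.466,.2426])
print(line_to(pose([*G,.06],hy,q)[0],vel=.12,f_stop=10)); o=get_obs();print(o["ee_pos"]-pose([*G,.06],hy,q)[0],o["ft_force"])
gripper_to(.05,45); o=get_obs(); print(o["opening"],o["ft_force"],o["t"])
line_to(pose([*G,.25],hy,q)[0],vel=.15)
o=get_obs(); print(o["opening"],o["ft_force"],o["t"])
goto(*pose([*(STD+[0,.05]),.25],hy,-q)); hold(.2); print(get_obs()["t"])
for n in("scene","top"): cv2.imwrite(f"pics/e1{n}.png",grab_frame(n)["color"])
E
python3 c5.py; python3 -c "
import cv2,numpy as np
a=cv2.imread('pics/e1scene.png')[80:280,130:330];b=cv2.imread('pics/e1top.png')[130:330,160:360]
cv2.imwrite('pics/e1.png',cv2.resize(np.hstack([a,b]),None,fx=2,fy=2))"
```

```text
False
[0.00032502 0.00060448 0.00066543] [-0.66527194 -0.33789546 -0.18396045]
0.05988840314849667 [0.03676515 2.63088842 2.65424851] 25.5583
0.05948642684941103 [ 0.34743406  0.39496297 -1.40809964] 26.975
28.5333
```

View pics/e1.png

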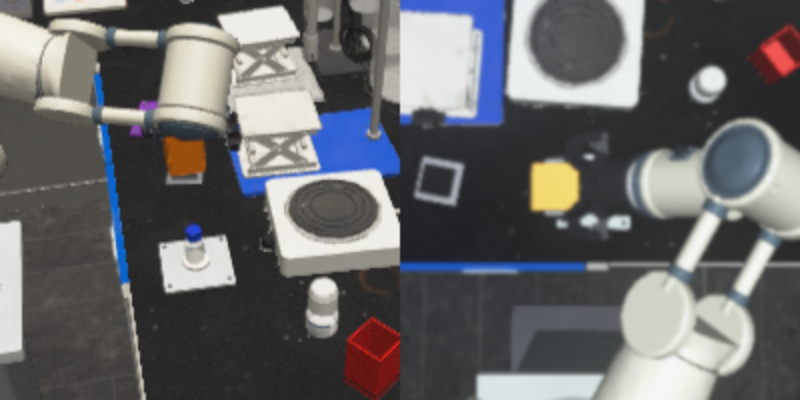

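```bash
python3 - <<'E'
from bench import *; from meas import *
f=grab_frame("top");im=f["color"].astype(int);o=get_obs();print(o["ee_pos"],o["tcp_rot"])
m=comp(roi((im[...,2]-im[...,0]>50).astype(np.uint8),(160+75,130+93),20),(235,223))
ys,xs=np.nonzero(m);print(xs.min(),xs.max(),ys.min(),ys.max(),m.sum())
prof=m[212:234].sum(0);print([(i,int(v)) for i,v in enumerate(m.sum(0)) if v]);print([(i,int(v)) for i,v in enumerate(m.sum(1)) if v])
r0=[i for i in range(384) if m[i,xs.min()+2:xs.min()+14].mean()>.5]
c0=[i for i in range(512) if m[215:231,i].mean()>.5]
print(r0[0],r0[-1],c0[0],c0[-1])
print("left/top edges",ray(f,(c0[0]-.5,(r0[0]+r0[-1])/2),.275),ray(f,(c0[0]+8,r0[0]-.5),.275),ray(f,(c0[0]+8,r0[-1]+.5),.275))
g=grab_frame("scene");i2=g["color"].astype(int)
m2=comp(roi((i2[...,2]-i2[...,0]>40).astype(np.uint8),(222,158),16),(222,158));
ys,xs=np.nonzero(m2);print("scene",[(r,int(np.nonzero(m2[r])[0].min()),int(np.nonzero(m2[r])[0].max())) for r in range(ys.min(),ys.max()+1)])
y0=o["ee_pos"][1]+.019*np.sqrt(.5); P=box(.06,.275-.092,.275)
for dy in(0,):
    q=P+[.4485,.0185,0]; print(proj(g,q).round(1).tolist())
E
```

```text
[0.44851176 0.03255536 0.23643919] [ 1.75838685  1.76139171 -0.72883442]
225 249 211 235 573
[(225, 22), (226, 24), (227, 25), (228, 25), (229, 25), (230, 25), (231, 25), (232, 24), (233, 24), (234, 24), (235, 24), (236, 24), (237, 24), (238, 24), (239, 24), (240, 24), (241, 24), (242, 24), (243, 24), (244, 23), (245, 22), (246, 20), (247, 18), (248, 16), (249, 15)]
[(211, 17), (212, 20), (213, 22), (214, 23), (215, 24), (216, 25), (217, 25), (218, 25), (219, 25), (220, 25), (221, 25), (222, 25), (223, 25), (224, 25), (225, 25), (226, 25), (227, 25), (228, 25), (229, 25), (230, 25), (231, 23), (232, 22), (233, 21), (234, 20), (235, 6)]
211 234 225 249
left/top edges [0.45112344 0.05223099 0.275     ] [0.48242114 0.03037091 0.275     ] [0.42013932 0.02984016 0.275     ]
scene [(148, 213, 216), (149, 212, 218), (150, 212, 231), (151, 212, 231), (152, 212, 232), (153, 212, 232), (154, 212, 232), (155, 212, 232), (156, 212, 232), (157, 212, 232), (158, 212, 232), (159, 213, 232), (160, 213, 232), (161, 213, 232), (162, 213, 232), (163, 213, 232), (164, 214, 232), (165, 214, 232), (166, 214, 230), (167, 215, 224), (168, 215, 217)]
[[214.9, 167.8], [212.5, 144.3], [212.5, 156.9], [210.1, 133.6], [233.3, 165.3], [231.8, 141.8], [230.5, 154.5], [228.8, 131.2]]
```

```bash
cat > f1.py <<'E'
from h import *; import cv2
hy=-np.pi/2;q=np.pi/4
S=STD+[-.001,-.001]
line_to(pose([*S,.25],hy,-q)[0],vel=.15)
print(line_to(pose([*S,.20],hy,-q)[0],vel=.1)); print(get_obs()["t"])
for n in("scene","top"): cv2.imwrite(f"pics/f1{n}.png",grab_frame(n)["color"])
print(line_to(pose([*S,.105],hy,-q)[0],vel=.08,f_stop=4)); hold(.2);o=get_obs();print(o["t"],o["ee_pos"],o["ft_force"])
for n in("scene","top"): cv2.imwrite(f"pics/f2{n}.png",grab_frame(n)["color"])
E
python3 f1.py; python3 -c "
import cv2,numpy as np
a=cv2.imread('pics/f1scene.png')[160:260,180:280];b=cv2.imread('pics/f2scene.png')[160:260,180:280];c=cv2.imread('pics/f2top.png')[180:280,210:310]
cv2.imwrite('pics/f1.png',cv2.resize(np.hstack([b,c]),None,fx=4,fy=4,interpolation=2))"
```

```text
False
29.875
False
31.5083 [ 0.44768058 -0.01917408  0.09194804] [-0.17440678  0.29128416 -0.91032721]
```

View pics/f1.png

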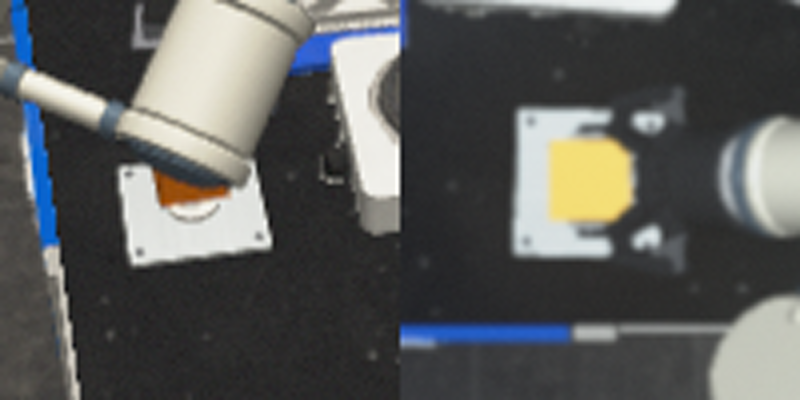

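```bash
python3 - <<'E'
from bench import *; from meas import *
f=grab_frame("top");im=f["color"].astype(int)
e=lambda c,r,z:ray(f,(c,r),z).round(4)
# sub-pixel edges by intensity profile
o=(im[...,2]-im[...,0]).astype(float)
col=o[218:232,:].mean(0);row=o[:,250:262].mean(1)
def cross(p,a,b,lv):
    for i in range(a,b,1 if b>a else -1):
        j=i+(1 if b>a else -1)
        if (p[i]-lv)*(p[j]-lv)<=0: return i+(j-i)*(lv-p[i])/(p[j]-p[i])
L=cross(col,240,256,col[255]/2);T=cross(row,208,224,row[225]/2);B=cross(row,242,226,row[225]/2)
print(L,T,B,"x",e(255,T,.13)[0],e(255,B,.13)[0],"y left",e(L,225,.13)[1])
x,c=fit([(f,comp(roi((im.max(2)>150).astype(np.uint8),(257,226),24),(257,226)))],box(.12,0,.008),[.45,-.032,-.03]) if 0 else (None,None)
br=im.max(2).astype(float);w=br[205:212,:].mean(0) # plate left edge
L2=cross(br[203:212].mean(0),232,245,120)
print("plate left", L2,e(L2,207,.008))
g=grab_frame("scene")
for S in([.4475,-.0325],[.4465,-.0306],[.4465,-.034]):
    print(S,proj(g,box(.06,.038,.13)+[*S,0])[[0,2,4,6]].round(1).tolist())
th=np.linspace(0,2*np.pi,16,endpoint=False)
i2=g["color"].astype(float);oo=i2[...,2]-i2[...,0]
for c in range(221,236,2):
    p=oo[:,c];print(c,cross(p,206,216,60),end="; ")
for r in(207,209): print(r,[int(v) for v in oo[r,214:242]])
E
```

```text
246.91756756756757 214.43890449438203 234.76629680998613 x 0.4797 0.4191 y left -0.0026
plate left 239.46333333333334 [0.5108 0.0255 0.008 ]
[0.4475, -0.0325] [[220.1, 211.3], [217.7, 199.5], [237.8, 208.6], [234.9, 196.9]]
[0.4465, -0.0306] [[219.7, 210.9], [217.3, 199.2], [237.4, 208.2], [234.5, 196.6]]
[0.4465, -0.034] [[219.8, 211.6], [217.4, 199.8], [237.6, 208.9], [234.7, 197.3]]
221 211.0344827586207; 223 210.98305084745763; 225 210.69230769230768; 227 210.1346153846154; 229 206.36986301369862; 231 206.62686567164178; 233 206.62857142857143; 235 206.11904761904762; 207 [2, 2, 2, 3, 4, 83, 117, 138, 139, 140, 137, 138, 140, 136, 117, 106, 86, 85, 91, 86, 95, 134, 82, 35, 4, 5, 6, 2]
209 [2, 2, 2, 3, 5, 48, 126, 139, 137, 138, 138, 140, 142, 141, 142, 150, 119, 94, 80, 68, 50, 43, 38, 36, 2, 1, 1, 2]
```

```bash
cat > g1.py <<'E'
from h import *; import cv2
hy=-np.pi/2;q=np.pi/4
S=STD+[-.001,0.0]
print(line_to(pose([*S,.105],hy,-q)[0],vel=.02))
print(line_to(pose([*S,.084],hy,-q)[0],vel=.04,f_stop=4)); o=get_obs();print(o["ee_pos"]-pose([*S,.084],hy,-q)[0],o["ft_force"])
print(line_to(pose([*S,.0735],hy,-q)[0],vel=.015,f_stop=4)); o=get_obs();print(o["ee_pos"]-pose([*S,.075],hy,-q)[0],o["ft_force"],o["t"])
E
python3 g1.py
```

```text
False
False
[ 2.18106983e-06  3.04474913e-05 -2.10517642e-05] [-0.23911277 -1.11767174 -2.47553996]
True
[-5.40374140e-05 -1.26549718e-05  6.76617978e-04] [-0.14774743 -2.24112871  4.53683813] 33.2
```

```bash
cat > g2.py <<'E'
from h import *; import cv2
hy=-np.pi/2;q=np.pi/4
S=STD+[-.001,0.0]
hold(.1); gripper_to(.083); hold(.2)
p=pose([*S,.0755],hy,-q,1,.12)[0]
line_to(p,vel=.12,f_stop=15); line_to(p+[0,-.1,.1],vel=.2); 
hold(.3);o=get_obs();print(o["t"],o["ft_force"])
for n in("scene","top"): cv2.imwrite(f"pics/g{n}.png",grab_frame(n)["color"])
E
python3 g2.py; python3 -c "
import cv2,numpy as np
b=cv2.imread('pics/gscene.png')[160:260,180:280];c=cv2.imread('pics/gtop.png')[180:280,210:310]
cv2.imwrite('pics/g.png',cv2.resize(np.hstack([b,c]),None,fx=4,fy=4,interpolation=2))"
```

```text
36.1833 [ 0.52421292 -0.2755651  -0.53674259]
```

View pics/g.png

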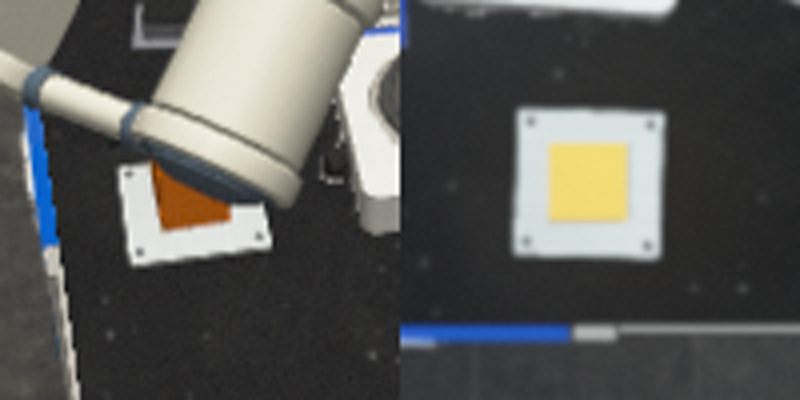

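View pics/gscene.png

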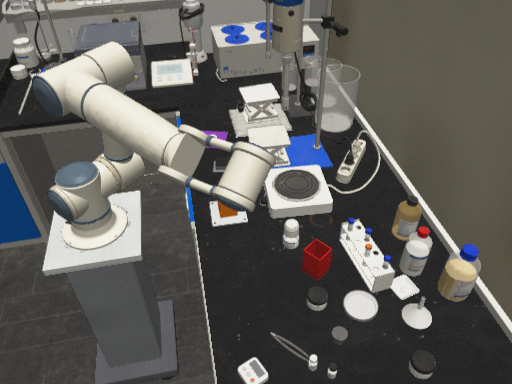

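Cover looks seated and centred from the top. I'll move the arm out of the scene camera's view and verify height and tilt.

```bash
python3 - <<'E'
from h import *; from meas import *
o=get_obs(); line_to(o["ee_pos"]+[0,0,.08],vel=.25); goto(*pose([.42,-.40,.3],-np.pi/2,0)); hold(.2)
f=grab_frame("top");g=grab_frame("scene")
cv2.imwrite("pics/z.png",cv2.resize(np.hstack([g["color"][140:260,160:300],f["color"][140:260,180:320]]),None,fx=2.8,fy=2.8,interpolation=2))
V=[]
for fr,c in((f,(257,226)),(g,(228,200))):
    im=fr["color"].astype(int); V.append((fr,comp(roi((im[...,2]-im[...,0]>40).astype(np.uint8),c,26),c)))
for z in(.098,.1,.102,.106):
    print(z,[ (lambda r:(r[0].round(4),round(r[1],4)))(fit(v,box(.06,z-.092,z),[.4485,-.032,0])) for v in(V[:1],V[1:])])
print(get_obs()["t"])
E
```

```text
0.098 [(array([ 0.448 , -0.0312,  0.0147]), np.float64(0.0018)), (array([ 0.449 , -0.0398, -0.0818]), np.float64(12.4633))]
0.1 [(array([ 0.4477, -0.0314,  0.0067]), np.float64(0.0018)), (array([ 0.4514, -0.0435, -0.1113]), np.float64(12.5073))]
0.102 [(array([ 0.4477, -0.0313, -0.0005]), np.float64(0.0015)), (array([ 0.4512, -0.0455, -0.1128]), np.float64(12.5592))]
0.106 [(array([ 4.477e-01, -3.130e-02,  4.000e-04]), np.float64(0.0015)), (array([ 0.4489, -0.0467, -0.091 ]), np.float64(12.6763))]
37.8333
```

View pics/z.png

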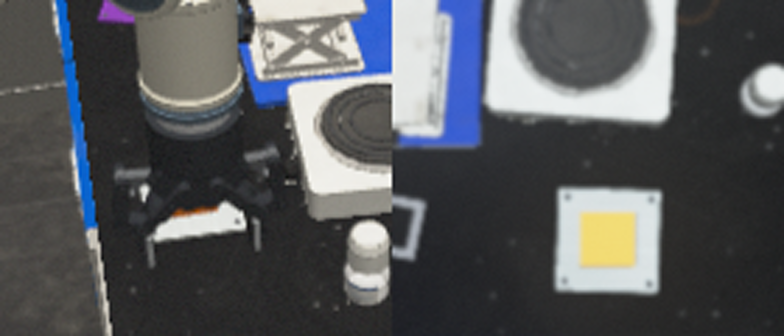

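The gripper still hides the cover in the scene view. I'll swing the arm further away.

```bash
python3 - <<'E'
from h import *; from meas import *
q=np.array(get_obs()["joint_pos"]); q[0]=1.05; q[1]-=.1
movej(q); hold(.3)
f=grab_frame("top");g=grab_frame("scene")
cv2.imwrite("pics/z2.png",cv2.resize(np.hstack([g["color"][140:260,160:300],f["color"][140:260,180:320]]),None,fx=2.8,fy=2.8,interpolation=2))
im=g["color"].astype(int); m=comp(roi((im[...,2]-im[...,0]>40).astype(np.uint8),(228,200),26),(228,200))
for z in(.096,.098,.1,.102,.104,.108):
    r=fit([(g,m)],box(.06,z-.092,z),[.4485,-.032,0]);print(z,r[0].round(4),round(r[1],4))
print(get_obs()["t"],get_obs()["ft_force"])
E
```

```text
0.096 [ 0.4457 -0.0259  0.0136] 0.0058
0.098 [ 0.4454 -0.0282  0.0053] 0.0053
0.1 [ 0.4453 -0.0306  0.0066] 0.0049
0.102 [ 0.4452 -0.0322  0.0149] 0.0048
0.104 [ 0.445  -0.0347  0.0042] 0.0043
0.108 [ 0.4446 -0.0391  0.003 ] 0.0037
41.4583 [-0.04245658 -0.50235677  0.38529677]
```

View pics/z2.png

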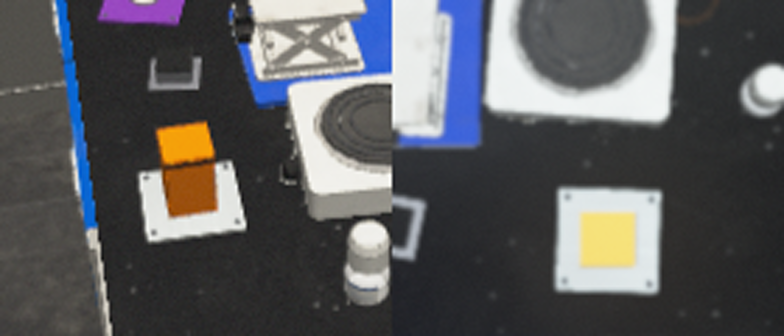

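```bash
python3 -c "
from bench import *
finish_job()"
```

```text
the job is handed in; nothing more can be done
```

The job is handed in at about 41.5 s of the 67 s allowed. The blue-capped bottle stands on the white plinth, with the orange light cover upside down over it and its rim down on the plate.

I placed and released the bottle first. I then turned the cover in two 90° steps, laying it on the grey block in between to take a new grip. I lowered it while holding it until it touched the plate, then let go.

What the last checks showed:
- **Centring:** the cover is centred on the stand to about 1–2.5 mm in x and under 1 mm in y, with each camera compared against its own measurement of the stand.
- **Seating:** contact came 0.7 mm above the expected height. In the picture the rim looks flat on the plate. The scene camera cannot measure height well by itself: its fit got slightly better above 100 mm, up to the 108 mm I tried. However, the cover's position in y only matches the top camera's if the closed end is at about 100 mm.
- **Bottle:** it was upright and centred in the pictures taken before the cover went on. It cannot be seen under the cover now, but I felt no contact on the way down until the rim reached the plate.
- **Other things:** nothing touched the domed bottle or the salve jar, and the pictures show no sign that either moved. I did not measure them again. The arm is clear of everything with the gripper open.

The two cameras disagreed by 3–4 mm in x throughout, so I used values between them.

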